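Turn the rinsed cup over onto the drying post

ROBOT

A 7-joint arm with a two-finger parallel gripper is mounted at the origin on the work surface. World frame = base frame: x ahead of the robot, y to its left, z up, the work surface at z = 0. Lengths are in m, angles in degrees, forces in N, time in s.
With the tool pointing down it reaches from about 0.4 to 0.9 m from the base axis. Payload 5.6 kg.
Tool frame: the origin (TCP) lies between the finger pads; the fingertips stand tcp_to_tips ahead of it and the grasp point (between the pads) lies 11 mm behind it (tcp_to_tips is the distance from the TCP to the fingertips, in m); z points along the fingers, y is the line along which they close (so a half turn about z gives the same grasp; the last joint's range is limited). The gripper opens to 92 mm and grips with 3 to 60 N. Pads are 20 mm wide; open, the fingers measure 128 mm over their backs; the gripper's body (75 mm by 189 mm) begins 69 mm behind the grasp point.
Start: joints at [-70.989, 26.786, -0.665, 91.828, 0.344, 61.387, -3.226], TCP at [0.238, 0.605, 0.223] pointing down, gripper open.
Joint ranges: [-144.91, 144.91], [-17.63, 115.5], [-89.93, 88.59], [15.96, 139.68], [-74.01, 254.01], [8.47, 105.57], [-167.45, 167.45]. Speed limits (degrees/s): [147.25, 147.25, 180, 180, 180, 180, 180].

INTERFACE

Orientations are given as [roll, pitch, yaw] about the fixed x, y, z axes, in that order (R = Rz(yaw) Ry(pitch) Rx(roll)).
In Python, from bench import read_state, capture, close_job, tcp_to_tips gives the robot as it stands.
- The arm moves only by the tool arm_command, never from a script. Its argument "deltas" is a list of rows, each a list of 5 numbers: the opening, from -1 (shut) to 1 (fully open), then the shift along the tool's x, y, z scaled (see below), then the turn about the tool's z scaled (see below). In form: [[hand, x, y, z, spin], ...]. A call has exactly 10 rows; each row is the pose to reach, as a shift and turn from the pose commanded when the call began, along the tool's axes at that moment, turning the shorter way round; what a row does not reach only later rows make up. The controller multiplies each number of a shift by 500 mm and each number of a turn by 2 pi rad. A row lasts 1/12 s, in which the tool goes at most 41.7 mm and 7.16 degrees, less where a joint would pass 70% of its speed; a pose out of reach is approached as far as the arm can. A call with a number of a shift or a turn outside -1 to 1 is refused whole. A call with a gripper value outside its range is refused whole. The fingers move at their own pace and stop on an object; the grip force is fixed at half the most. Time passes only in rows, so rows that repeat a pose let the fingers close, or fill a call up. It gives the time, the measured TCP pose, the force, the opening and the grip force at its end, in the units of the state.
- read_state(): the state, without advancing time (a new reading comes with each control period).
- capture(name): name is "side" or "top" or "wrist"; returns a dict with "color" (420x560x3 uint8, red, green, blue), "fovy" (degrees; the focal length in pixels is half the picture's height over the tangent of half this angle, whatever the lens; pixels are square), "cx", "cy" (the principal point, pixels), "distortion" ([k1, k2, p1, p2, k3] as OpenCV has them; the pictures are not rectified), "R" (3x3) and "t" (3): a world point X has camera coordinates R X + t. Camera axes: x right, y down, z forward; pixel columns grow to the right and rows downward; lengths in m; the calibration is good to about 2 mm. A picture is of the moment at which its call begins. There is no depth.
- close_job(): hands the job in; it is judged then, once.
The state is a dict: "time_s": time; "q": joint angles; "joint_velocities": joint speeds; "joint_torque": joint torques, N m; "eef_pos": TCP position; "orientation": TCP orientation; "wrist_force": force on the tool from outside, world axes, zero at the start; "ft_torque": the same for the moment, N m; "grip_width": finger opening in m; "grasp_force": force on a finger pad.
Only numpy, scipy, OpenCV 4.12 (cv2) and the standard library are available. Lean on these libraries where they do the work, as an engineer would, in place of code of your own. Each camera call takes 0.05 s, during which the arm holds its last target. There are 200 camera calls.

TASK

A roll of masking tape has been left on one of the two posts of the cup-drying stand: lift it off and lay it flat on the open table. Then take the rinsed cup out of the sloping cradle, turn it upside down and lower it gently (do not drop it) over the freed post, until its rim stands flat on the stand's board. Leave the cup on the other post, the paint jar and the brush pot where they are.

Things in the scene. Friction and masses are not known exactly. Their poses are not given: they have to be found in the camera images.
- cup: the rinsed cup: straight round steel tumbler, no handle, outer diameter 64 mm, height 100 mm, wall 3 mm (mouth 58 mm wide), closed bottom 4 mm, 0.13 kg. Origin at the centre of the underside of the closed bottom; z runs along its axis towards the open mouth. It starts lying in the cradle, mouth 30 degrees below level and roughly towards the robot
- cup_rim (a point): centre of the cup's open mouth, in the plane of the rim, 100 mm from the origin along the cup's z
- cradle: fixed draining cradle: plywood base 140 x 70 x 10 mm; two 8 mm steel rails 40 mm apart slope down 30 degrees to its -x and carry the cup from beneath; a small end stop holds the low edge of the cup's rim. The cup's sides, top and closed end are free. Origin: centre of the base's underside; the cup's mouth points to its -x
- stand: fixed drying stand: wooden board 100 x 240 x 18 mm (long side along its y), two upright wooden posts at y = +75 and -75 mm, 24 mm thick, rising 60 mm above the board, the uppermost 12 mm tapering to 12 mm. Origin at the centre of the board's underside, z up
- post_a (a point): foot of the post at the stand's +y end: on the post's axis, at the height of the board's top face
- post_b (a point): foot of the post at the stand's -y end: on the post's axis, at the height of the board's top face
- tape: roll of masking tape, outer diameter 68 mm, bore 41 mm, 25 mm high, about 0.06 kg, lying on the stand's board round one of the posts (either one). Origin at the centre of its underside, z up along its axis. It is wider than the cup's mouth
- tape_mid (a point): centre of the tape roll, 12.5 mm above its underside
- other_cup: a like steel cup already standing upside down over the other post; leave it. Origin at the centre of its closed bottom, which is now on top
- paint_jar: closed paint jar, diameter 48 mm, height 60 mm, standing beyond the work; leave it. Origin at the centre of its underside
- brush_pot: white ceramic pot with brushes, diameter 68 mm, 90 mm high (220 mm with the brushes), standing beyond the work; leave it. Origin at the centre of its underside
Mind the look-alikes: they are no part of the job. What is meant by the tape is not blue, and is the smaller of those in its own colour.

How it is judged:
By the outcome, as a careful person would: the job done as asked, in the order asked, and still so for the second after the job is handed in, with the robot touching nothing.
It also fails if it takes over 58 s, if anything falls off the work surface, if the arm or the gripper's body presses on something with over 40 N, if the wrist force passes 120 N, or if a joint passes its speed limit or range.

## Working session

There is one attempt and no reset: what is moved stays moved. The work goes in short steps, Python scripts to look and compute and a tool call to move; the robot and the scene stay as the last step left them, time stands still between calls to the robot, and variables do not carry over. Pictures are saved under pics/ and viewed, at most 10 in all, crops included, and the job is handed in when it is done.

Besides the shell and the picture viewer there is one more tool, called by a JSON object that holds its "name" and its "arguments". arm_command: Moves the arm, as the interface text tells. Its arguments: {"type":"object","properties":{"deltas":{"type":"array"}},"required":["deltas"]}

```bash
mkdir -p pics; cat > h.py <<'E'
import numpy as np, cv2
from bench import *
def K(c):
    f=210/np.tan(np.radians(c["fovy"])/2)
    return np.array([[f,0,c["cx"]],[0,f,c["cy"]],[0,0,1.]])
def ray(c,px):
    p=cv2.undistortPoints(np.array([[px]],float),K(c),np.array(c["distortion"],float))[0,0]
    R=np.array(c["R"]);t=np.array(c["t"])
    return -R.T@t, R.T@np.array([p[0],p[1],1])
def onz(c,px,z):
    o,d=ray(c,px); return o+d*(z-o[2])/d[2]
def two(c1,p1,c2,p2):
    (o1,d1),(o2,d2)=ray(c1,p1),ray(c2,p2)
    A=np.stack([d1,-d2],1); s=np.linalg.lstsq(A,o2-o1,rcond=None)[0]
    a,b=o1+s[0]*d1,o2+s[1]*d2; return (a+b)/2,np.linalg.norm(a-b)
def proj(c,X):
    p,_=cv2.projectPoints(np.array([X],float).reshape(-1,1,3),cv2.Rodrigues(np.array(c["R"]))[0],np.array(c["t"],float),K(c),np.array(c["distortion"],float))
    return p[:,0]
def shot(n,f):
    c=capture(n); cv2.imwrite("pics/"+f+".png",c["color"][:,:,::-1]); np.save("pics/"+f+".npy",c,allow_pickle=True); return c
def load(f): return np.load("pics/"+f+".npy",allow_pickle=True).item()
E
python3 - <<'E'
from h import *
print(read_state(),tcp_to_tips)
for n in("top","side","wrist"):
    c=shot(n,n+"0"); print(n,c["fovy"],-np.array(c["R"]).T@c["t"])
a=[cv2.imread(f"pics/{n}0.png") for n in("top","side")]
E
```

```text
{'time_s': 0.0, 'q': array([-70.98987869,  26.8367901 ,  -0.66470379,  91.88226041,
         0.34111768,  61.3876627 ,  -3.22774414]), 'joint_velocities': array([ 0.04438505, -0.04375964, -0.025019  ,  0.1027785 ,  0.00677973,
        0.00765202,  0.04646608]), 'joint_torque': array([ 6.36365767e-04, -5.20576859e+01, -1.21777694e-02, -2.43752110e+01,
       -5.65885997e-02,  1.72500842e-02,  1.60142508e-04]), 'eef_pos': array([0.23778687, 0.60430642, 0.22162172]), 'orientation': array([-1.79895385e+02,  4.98352689e-03,  1.58519161e+02]), 'wrist_force': array([-0.21803214, -0.06220151, -1.54890405]), 'ft_torque': array([ 0.00318841,  0.02646099, -0.051431  ]), 'grasp_force': 0.0, 'grip_width': 0.0923747025771169} 0.008
top 56.677926029898835 [ 0.44041142 -0.02059517  1.037622  ]
side 56.97247754043924 [0.36278431 0.70178316 0.57913753]
wrist 60.249389016954815 [0.16671409 0.63313671 0.38340431]
```

View pics/top0.png

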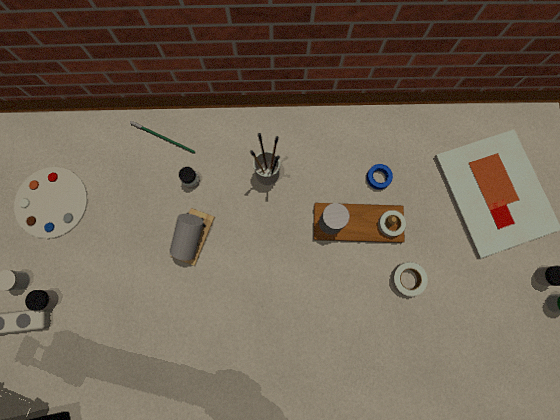

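View pics/side0.png

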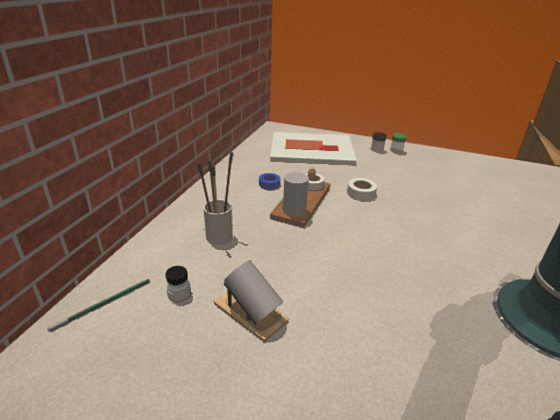

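Top view: tape candidates are the cream roll on the post (392,223), a larger cream roll on the table (410,280) and a blue roll (378,177). I choose (392,223): not blue, the smaller cream one, on the -y post. The other cup is at (336,216), the cradle and cup at (190,236), the jar at (188,177) and the brush pot at (266,165).

```bash
python3 - <<'E'
from h import *
c=load("top0"); im=c["color"]; hsv=cv2.cvtColor(im,cv2.COLOR_RGB2HSV)
def big(m,x0,y0,x1,y1,n=1):
    z=np.zeros_like(m); z[y0:y1,x0:x1]=m[y0:y1,x0:x1]
    cs,_=cv2.findContours(z,cv2.RETR_EXTERNAL,cv2.CHAIN_APPROX_NONE)
    return sorted(cs,key=cv2.contourArea)[::-1][:n]
for nm,px in dict(tape=(392,223),tape2=(410,280),table=(360,320),wood=(365,230),cup=(186,240),crad=(203,240),ocup=(336,216)).items(): print(nm,im[px[1],px[0]],hsv[px[1],px[0]])
wood=((hsv[...,1]>100)&(hsv[...,0]<25)).astype(np.uint8)*255
st=big(wood,300,190,420,255)[0]; r=cv2.minAreaRect(st); print("stand",r)
for p in cv2.boxPoints(r): print(p,onz(c,p,.018))
cr=big(wood,160,190,225,275,3)
for k in cr: print("crad",cv2.contourArea(k),cv2.minAreaRect(k),k[:,0].min(0),k[:,0].max(0))
big_=np.hstack([cv2.resize(im[195:255,300:430],None,fx=3,fy=3,interpolation=2),cv2.resize(im[198:274,158:226],(322,360),interpolation=2)[:180] if 0 else np.zeros((180,10,3),np.uint8)])
a=cv2.resize(im[195:300,300:430],(520,420),interpolation=2); b=cv2.resize(im[200:275,160:224],(280*64//75*75//64,420*280//280),interpolation=2)
b=cv2.resize(im[200:300,160:226],(277,420),interpolation=2)
cv2.imwrite("pics/crop1.png",np.hstack([a,b])[:,:,::-1])
E
```

```text
tape [76 61 32] [ 20 148  76]
tape2 [147 138 118] [ 21  50 147]
table [141 135 113] [ 24  51 141]
wood [126  81  44] [ 14 166 126]
cup [106 102  90] [ 23  38 106]
crad [146 120  78] [ 19 119 146]
ocup [148 140 131] [ 16  29 148]
stand ((358.991455078125, 222.29974365234375), (90.99143981933594, 37.21337890625), 1.6365771293640137)
[312.98288 239.59949] [ 0.56121489 -0.11157883  0.018     ]
[314.0457 202.4013] [ 0.66120494 -0.11834734  0.018     ]
[405.00003 205.     ] [ 0.64880135 -0.36247504  0.018     ]
[403.93723 242.19818] [ 0.54892169 -0.3509476   0.018     ]
crad 345.5 ((193.09146118164062, 236.82318115234375), (25.53281021118164, 52.843536376953125), 20.2248592376709) [183 208] [214 264]
crad 0.0 ((171.0, 256.0), (0.0, 0.0), 0.0) [171 256] [171 256]
crad 0.0 ((181.0, 260.0), (0.0, 0.0), 0.0) [181 260] [181 260]
```

View pics/crop1.png

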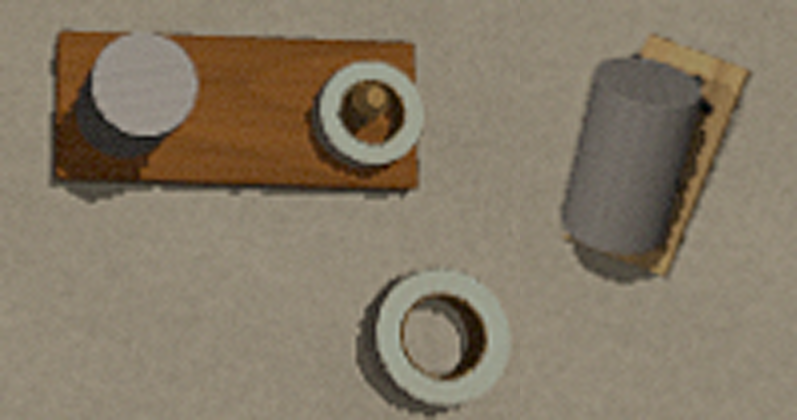

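Crop: the small cream tape sits round the -y post (crop 370,113); the larger roll is off the stand. The cup lies mouth towards the robot in the cradle, whose visible base corners are at crop (652,36), (749,72) and (665,275).

```bash
python3 - <<'E'
from h import *
c=load("top0"); im=c["color"]; hsv=cv2.cvtColor(im,cv2.COLOR_RGB2HSV).astype(int)
print("tape",onz(c,(392.3,222.8),.043),"posttop",onz(c,(300+375/4,195+97/4),.078),"ocup",onz(c,(336,216),.118))
P=[onz(c,(160+(X-520)/4.197,200+Y/4.2),.010) for X,Y in((652,36),(749,72),(665,275))]; print(P)
u=P[1]-P[2]; print("len",np.linalg.norm(u),np.linalg.norm(P[0]-P[1]),"yaw",np.degrees(np.arctan2(u[1],u[0])),"centre",(P[0]+P[2])/2)
print("jar",onz(c,(188,175),.06),"pot",onz(c,(266,170),.09),"bigtape",onz(c,(410,280),.02))
# cup side silhouette in side view
s=load("side0"); 
for p in ((253,262),(281,291),(240,290)): print(s["color"][p[1],p[0]])
a=cv2.resize(s["color"][240:345,200:300],(571,600),interpolation=2); cv2.imwrite("pics/crop2.png",a[:,:,::-1])
E
```

```text
tape [ 0.59730317 -0.31687881  0.043     ] posttop [ 0.60069812 -0.3108277   0.078     ] ocup [ 0.60499687 -0.16019331  0.118     ]
[array([0.65308872, 0.21164319, 0.01      ]), array([0.62829474, 0.14909427, 0.01      ]), array([0.50101985, 0.19994423, 0.01      ])]
len 0.1370569846124926 0.06728380122093305 yaw -21.778125036426214 centre [0.57705428 0.20579371 0.01      ]
jar [0.73236086 0.21156267 0.06      ] pot [0.73227356 0.00701991 0.09      ] bigtape [ 0.45077628 -0.35767064  0.02      ]
[200 183 165]
[205 190 170]
[111 102 102]
```

View pics/crop2.png

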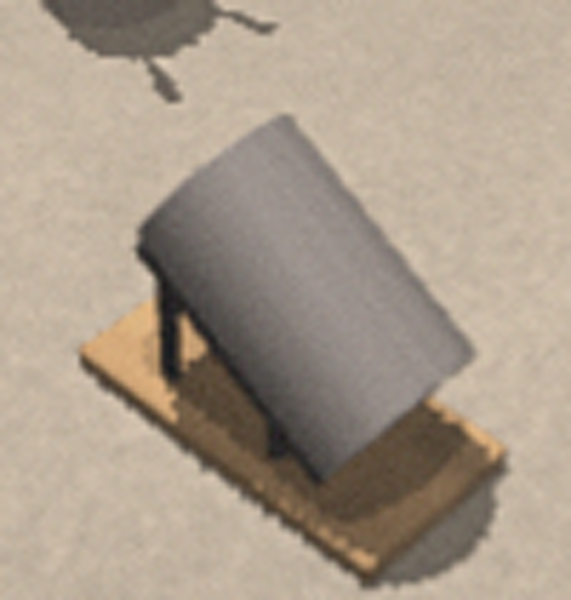

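Side crop: the cup's closed-end silhouette corners are at crop (283,115) and (140,232), and the rim corners at (473,353) and (322,480), with the mouth down towards the robot.

```bash
cat >> h.py <<'E'
def rel(target,yaw=158.519,start=None):
    "world TCP target -> scaled tool shift from present pose"
    y=np.radians(yaw); R=np.array([[np.cos(y),np.sin(y),0],[np.sin(y),-np.cos(y),0],[0,0,-1.]])
    p=read_state()["eef_pos"] if start is None else np.array(start)
    return np.round(R.T@(np.array(target)-p)/.5,4)
E
python3 - <<'E'
from h import *
t,s=load("top0"),load("side0")
C,e=two(t,(191,219.3),s,(237,270.3)); print("closed end",C,e)
n=np.array([.371,.928,0]); m=np.array([.577,.2058,0])
print("off plane",n@(C-m))
o,d=ray(s,(269.6,312.8)); r=o+d*(n@(m-o))/(n@d); print("rim",r)
o,d=ray(s,(237,270.3)); q=o+d*(n@(m-o))/(n@d); print("closed via plane",q,np.linalg.norm(q-r),(r-q))
print(rel([.597,-.317,.2]),np.linalg.norm(np.array([.597,-.317,.2])-read_state()["eef_pos"]))
E
```

```text
closed end [0.6100765  0.19496797 0.08552861] 0.0004714981244261987
off plane 0.002219257295753323
rim [0.53113185 0.22413737 0.03050954]
closed via plane [0.61121327 0.19212207 0.08275991] 0.10083706561211374 [-0.08008141  0.03201531 -0.05225037]
[-1.3432 -1.4519  0.0437] 0.9891897228408754
```

{"name": "arm_command", "arguments": {"deltas": [[1,-0.05,-0.054,0,0],[1,-0.1,-0.108,0,0],[1,-0.15,-0.162,0,0],[1,-0.2,-0.216,0,0],[1,-0.25,-0.27,0,0],[1,-0.3,-0.324,0,0],[1,-0.35,-0.378,0,0],[1,-0.4,-0.432,0,0],[1,-0.45,-0.486,0,0],[1,-0.5,-0.54,0,0]]}}

```text
time_s: 0.98
eef_pos: [0.372, 0.2602, 0.2226]
orientation: [180.0, -0.0, 158.5]
wrist_force: [1.0, 0.4, -0.0]
grip_width: 0.0918
grasp_force: 0.0
```

{"name": "arm_command", "arguments": {"deltas": [[1,-0.05,-0.054,0,0],[1,-0.1,-0.108,0,0],[1,-0.15,-0.162,0,0],[1,-0.2,-0.216,0,0],[1,-0.25,-0.27,0,0],[1,-0.3,-0.324,0,0],[1,-0.35,-0.378,0,0],[1,-0.4,-0.432,0,0],[1,-0.45,-0.486,0,0],[1,-0.5,-0.54,0,0]]}}

```text
time_s: 1.82
eef_pos: [0.5058, -0.0824, 0.2226]
orientation: [180.0, 0.0, 158.5]
wrist_force: [-0.1, 1.0, -1.5]
grip_width: 0.0919
grasp_force: 0.0
```

{"name": "arm_command", "arguments": {"deltas": [[1,-0.05,-0.054,0,0],[1,-0.1,-0.108,0,0],[1,-0.15,-0.162,0,0],[1,-0.2,-0.216,0,0],[1,-0.25,-0.27,0,0],[1,-0.3,-0.324,0,0],[1,-0.343,-0.37,0,0],[1,-0.343,-0.37,0,0],[1,-0.343,-0.37,0,0],[1,-0.343,-0.37,0,0]]}}

```text
time_s: 2.65
eef_pos: [0.5971, -0.3146, 0.2219]
orientation: [179.9, -0.1, 158.5]
wrist_force: [-0.0, 0.3, 0.4]
grip_width: 0.0921
grasp_force: 0.0
```

```bash
python3 - <<'E'
from h import *
c=shot("wrist","w1"); s=read_state(); print(s["eef_pos"],s["orientation"],s["q"],s["time_s"])
print(proj(c,[[.597,-.317,.043],[.6007,-.3108,.078]]))
E
```

```text
[ 0.59733404 -0.31386948  0.22215559] [ 1.79929438e+02 -6.57369080e-02  1.58605624e+02] [  5.6713229   30.80356518  27.87326731  89.47262299 -15.55998789
  63.67445097 105.76585478] 2.7
[[277.2607268  194.77807338]
 [285.14789316 204.98456819]]
```

View pics/w1.png

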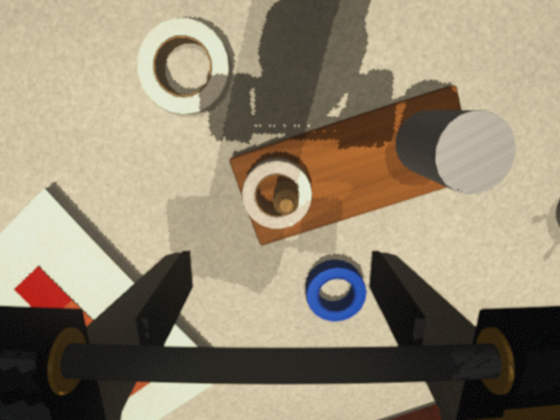

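Wrist view: the tape is at (277,192) and the post tip at (286,203), both matching the prediction. Descending.

{"name": "arm_command", "arguments": {"deltas": [[1,-0.001,-0.004,0.06,0],[1,-0.001,-0.004,0.12,0],[1,-0.001,-0.004,0.18,0],[1,-0.001,-0.004,0.23,0],[1,-0.001,-0.004,0.28,0],[1,-0.001,-0.004,0.32,0],[1,-0.001,-0.004,0.35,0],[1,-0.001,-0.004,0.37,0],[1,-0.001,-0.004,0.384,0],[1,-0.001,-0.004,0.384,0]]}}

```text
time_s: 3.53
eef_pos: [0.5969, -0.3168, 0.0298]
orientation: [180.0, -0.1, 158.6]
wrist_force: [0.8, 0.4, -0.4]
grip_width: 0.0917
grasp_force: 0.0
```

{"name": "arm_command", "arguments": {"deltas": [[-1,0,0,0,0],[-1,0,0,0,0],[-1,0,0,0,0],[-1,0,0,0,0],[-1,0,0,0,0],[-1,0,0,0,0],[-1,0,0,0,0],[-1,0,0,0,0],[-1,0,0,0,0],[-1,0,0,0,0]]}}

```text
time_s: 4.37
eef_pos: [0.5977, -0.3181, 0.0317]
orientation: [180.0, 0.1, 158.5]
wrist_force: [-0.8, 0.4, 5.8]
grip_width: 0.0679
grasp_force: 30.0
```

{"name": "arm_command", "arguments": {"deltas": [[-1,0,0,-0.02,0],[-1,0,0,-0.06,0],[-1,0,0,-0.11,0],[-1,0,0,-0.16,0],[-1,0,0,-0.21,0],[-1,0,0,-0.24,0],[-1,0.04,0.034,-0.24,0],[-1,0.09,0.077,-0.24,0],[-1,0.14,0.12,-0.24,0],[-1,0.19,0.162,-0.24,0]]}}

```text
time_s: 5.2
eef_pos: [0.5373, -0.2063, 0.1508]
orientation: [180.0, -0.0, 158.5]
wrist_force: [0.5, -0.4, -0.7]
grip_width: 0.0678
grasp_force: 30.0
```

{"name": "arm_command", "arguments": {"deltas": [[-1,0.05,0.043,0,0],[-1,0.1,0.086,0,0],[-1,0.15,0.13,0,0],[-1,0.2,0.173,0,0],[-1,0.24,0.206,0,0],[-1,0.253,0.216,0,0],[-1,0.253,0.216,0.04,0],[-1,0.253,0.216,0.09,0],[-1,0.253,0.216,0.13,0],[-1,0.253,0.216,0.16,0]]}}

```text
time_s: 6.03
eef_pos: [0.46, -0.0612, 0.0695]
orientation: [-180.0, -0.0, 158.5]
wrist_force: [-0.8, -0.7, -0.1]
grip_width: 0.068
grasp_force: 30.0
```

{"name": "arm_command", "arguments": {"deltas": [[-1,0,0,0.03,0],[-1,0,0,0.06,0],[-1,0,0,0.08,0],[-1,0,0,0.092,0],[-1,0,0,0.1,0],[-1,0,0,0.106,0],[-1,0,0,0.11,0],[-1,0,0,0.112,0],[-1,0,0,0.112,0],[-1,0,0,0.112,0]]}}

```text
time_s: 6.87
eef_pos: [0.4606, -0.0607, 0.0149]
orientation: [180.0, 0.0, 158.5]
wrist_force: [-0.3, -0.3, 0.2]
grip_width: 0.0679
grasp_force: 30.0
```

```bash
python3 -c "
from h import *
shot('side','s2')
for i in range(3):
    s=read_state();print(s['eef_pos'],s['wrist_force'])
shot('side','s2')
s=read_state();print(s['eef_pos'],s['wrist_force'])"
```

```text
[ 0.46050668 -0.06067456  0.01494163] [-0.5702988   0.13612965 -0.72059303]
[ 0.46050668 -0.06067456  0.01494163] [-0.5702988   0.13612965 -0.72059303]
[ 0.46050668 -0.06067456  0.01494163] [-0.5702988   0.13612965 -0.72059303]
[ 0.46048724 -0.06069782  0.01492655] [-0.44199494  0.09996146  0.18623888]
```

{"name": "arm_command", "arguments": {"deltas": [[-1,0,0,0.002,0],[-1,0,0,0.004,0],[-1,0,0,0.0045,0],[-1,0,0,0.0045,0],[0,0,0,0.0045,0],[1,0,0,0.0045,0],[1,0,0,0.0045,0],[1,0,0,0.0045,0],[1,0,0,0.0045,0],[1,0,0,0.0045,0]]}}

```text
time_s: 7.8
eef_pos: [0.4601, -0.0607, 0.0122]
orientation: [-180.0, -0.0, 158.5]
wrist_force: [0.9, 0.3, -0.2]
grip_width: 0.0922
grasp_force: 0.0
```

{"name": "arm_command", "arguments": {"deltas": [[1,0,0,-0.05,0],[1,0,0,-0.12,0],[1,0,0,-0.19,0],[1,0,0,-0.26,0],[1,0,0,-0.33,0],[1,0,0,-0.38,0],[1,0,0.05,-0.38,0],[1,-0.01,0.12,-0.38,0],[1,-0.01,0.19,-0.38,0],[1,-0.01,0.26,-0.38,0]]}}

```text
time_s: 8.63
eef_pos: [0.5129, 0.0597, 0.2026]
orientation: [180.0, 0.0, 158.5]
wrist_force: [1.7, 0.0, 0.4]
grip_width: 0.092
grasp_force: 0.0
```

{"name": "arm_command", "arguments": {"deltas": [[1,0,0.07,0,0],[1,-0.01,0.14,0,0],[1,-0.01,0.2,0,0],[1,-0.02,0.25,0,0],[1,-0.026,0.29,0,0],[1,-0.026,0.319,0,0],[1,-0.026,0.319,0,0],[1,-0.026,0.319,0,0],[1,-0.026,0.319,0,0],[1,-0.026,0.319,0,0]]}}

```text
time_s: 9.47
eef_pos: [0.5827, 0.2003, 0.2025]
orientation: [-180.0, -0.0, 158.4]
wrist_force: [-0.4, -0.1, 0.6]
grip_width: 0.0919
grasp_force: 0.0
```

```bash
python3 - <<'E'
from h import *
c=shot("wrist","w3"); a=shot("top","t3")["color"]; s=read_state(); print(s["eef_pos"],s["orientation"],s["q"],s["time_s"])
w=c["color"].copy()
for p in proj(c,[[.611,.192,.083],[.531,.224,.0305],[.583,.2033,.0645]]): print(p); cv2.circle(w,tuple(int(v) for v in p),3,(255,0,0),-1)
b=cv2.resize(a[150:300,150:430],(560,300),interpolation=2)
cv2.imwrite("pics/w3b.png",np.vstack([cv2.resize(w[:300],(560,300)),b])[:,:,::-1])
E
```

```text
[0.58284726 0.20075198 0.20269708] [1.79996397e+02 8.88965650e-03 1.58421103e+02] [-38.21511544  25.28232582  21.32381457  99.04868951 -10.59078076
  57.63999505  55.36114119] 9.5667
[283.07190545 244.15128343]
[283.23150387 134.16856229]
[283.24400703 203.29719608]
```

View pics/w3b.png

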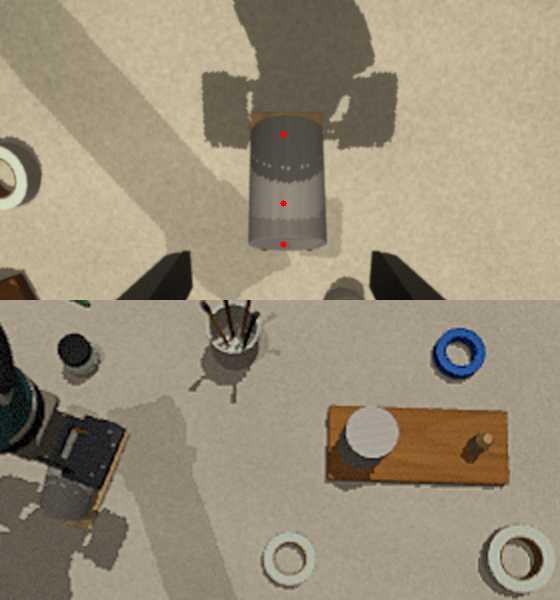

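Picture: the tape lies flat on the table (crop 289,560) and the -y post is free (480,445). In the wrist view the cup spans columns 249–327, centre 288, against a prediction of 283, so it sits about 4 mm towards tool +y.

```bash
python3 - <<'E'
from h import *
c=load("w3"); g=c["color"][:,:,:].astype(int).sum(2)
print([ (r,int(g[r,284:292].mean())) for r in range(105,256,3)])
a=np.array([.928,-.371,0]);z=np.array([0,0,1.]);d=np.cos(np.radians(30))*a+.5*z;e=-.5*a+np.cos(np.radians(30))*z
E=np.array([.611,.192,.083])+.004*np.array([.366,.93,0]);
for n,X in dict(caphi=E+.032*e,caplo=E-.032*e,rimhi=E-.1*d+.032*e,rimlo=E-.1*d-.032*e).items(): print(n,X,proj(c,X))
E
```

```text
[(105, 276), (108, 269), (111, 257), (114, 249), (117, 230), (120, 231), (123, 228), (126, 229), (129, 228), (132, 232), (135, 232), (138, 233), (141, 231), (144, 234), (147, 235), (150, 234), (153, 236), (156, 235), (159, 234), (162, 236), (165, 248), (168, 305), (171, 241), (174, 241), (177, 236), (180, 238), (183, 348), (186, 409), (189, 412), (192, 410), (195, 410), (198, 411), (201, 411), (204, 416), (207, 412), (210, 410), (213, 414), (216, 414), (219, 374), (222, 336), (225, 337), (228, 338), (231, 340), (234, 340), (237, 338), (240, 322), (243, 319), (246, 312), (249, 334), (252, 495), (255, 491)]
caphi [0.597616   0.201656   0.11071281] [[288.84159777 237.14571636]]
caplo [0.627312   0.189784   0.05528719] [[287.13375435 249.82197989]]
rimhi [0.51724884 0.23378554 0.06071281] [[288.50803313 116.02986448]]
rimlo [0.54694484 0.22191354 0.00528719] [[287.00288347 148.71274894]]
```

{"name": "arm_command", "arguments": {"deltas": [[1,0,0.013,0.03,0],[1,0,0.013,0.08,0],[1,0,0.013,0.13,0],[1,0,0.013,0.17,0],[1,0,0.013,0.2,0],[1,0,0.013,0.23,0],[1,0,0.013,0.255,0],[1,0,0.013,0.275,0],[1,0,0.013,0.289,0],[1,0,0.013,0.289,0]]}}

```text
time_s: 10.4
eef_pos: [0.5845, 0.2078, 0.0562]
orientation: [-179.9, -0.1, 158.5]
wrist_force: [0.4, 0.7, -1.1]
grip_width: 0.092
grasp_force: 0.0
```

{"name": "arm_command", "arguments": {"deltas": [[-1,0,0,0,0],[-1,0,0,0,0],[-1,0,0,0,0],[-1,0,0,0,0],[-1,0,0,0,0],[-1,0,0,0,0],[-1,0,0,0,0],[-1,0,0,0,0],[-1,0,0,0,0],[-1,0,0,0,0]]}}

```text
time_s: 11.23
eef_pos: [0.585, 0.2053, 0.0586]
orientation: [-179.8, -0.0, 158.4]
wrist_force: [-1.7, -5.6, 4.9]
grip_width: 0.0644
grasp_force: 30.0
```

```bash
python3 - <<'E'
from h import *
c=shot("side","s4"); s=read_state(); print(s["eef_pos"],s["wrist_force"],s["ft_torque"],s["grip_width"])
cv2.imwrite("pics/s4b.png",cv2.resize(c["color"][170:350,160:400],(800,600),interpolation=2)[:,:,::-1])
L,r,b=.0656,.032,-.0015
for t in range(60,-1,-5):
    a=np.radians(t);k=np.radians(60)
    f=lambda a:np.array([L*np.sin(a)-r*np.cos(a),L*np.cos(a)+r*np.sin(a)])
    d=f(a)-f(k); print(t,"toolx %.4f toolz %.4f"%(-d[0]/.5,-d[1]/.5))
E
```

```text
[0.58503113 0.20530686 0.05855018] [-3.22832621 -6.208974    5.35026828] [-1.32007623  0.62608783  0.01967086] 0.06434840581039457
60 toolx -0.0000 toolz -0.0000
55 toolx 0.0109 toolz -0.0067
50 toolx 0.0223 toolz -0.0123
45 toolx 0.0341 toolz -0.0170
40 toolx 0.0463 toolz -0.0206
35 toolx 0.0588 toolz -0.0232
30 toolx 0.0714 toolz -0.0246
25 toolx 0.0842 toolz -0.0249
20 toolx 0.0969 toolz -0.0242
15 toolx 0.1095 toolz -0.0223
10 toolx 0.1219 toolz -0.0193
5 toolx 0.1339 toolz -0.0153
0 toolx 0.1456 toolz -0.0102
```

View pics/s4b.png

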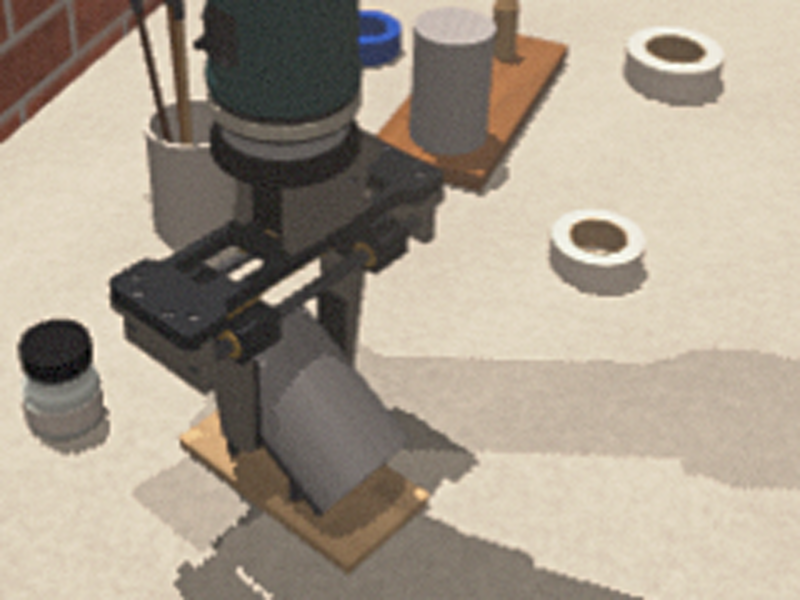

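The cup is gripped near its closed end, its rim still in the stop (crop 330,510). Next, pivot it about the stop along the arc.

{"name": "arm_command", "arguments": {"deltas": [[-1,0.006,0,-0.001,0],[-1,0.011,0,-0.005,0],[-1,0.017,0,-0.008,0],[-1,0.022,0,-0.0105,0],[-1,0.028,0,-0.013,0],[-1,0.034,0,-0.015,0],[-1,0.04,0,-0.017,0],[-1,0.046,0,-0.0185,0],[-1,0.046,0,-0.0185,0],[-1,0.046,0,-0.0185,0]]}}

```text
time_s: 12.12
eef_pos: [0.5689, 0.2136, 0.0699]
orientation: [179.9, 0.6, 158.4]
wrist_force: [6.4, -7.0, 5.3]
grip_width: 0.0643
grasp_force: 30.0
```

```bash
python3 - <<'E'
from h import *
c=shot("side","s5"); s=read_state(); print(s["eef_pos"],s["wrist_force"],s["ft_torque"],s["grip_width"])
cv2.imwrite("pics/s5b.png",cv2.resize(c["color"][240:350,190:310],(600,550),interpolation=2)[:,:,::-1])
E
```

```text
[0.5689949  0.21364264 0.06988173] [ 6.39906566 -5.8917951   6.43862313] [-1.67021505 -1.47697906  0.14172513] 0.06466333222476768
```

View pics/s5b.png

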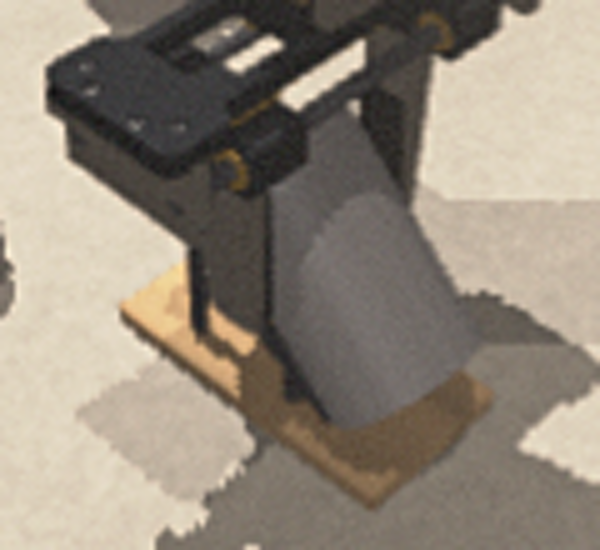

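It is pivoting as intended: the cup is visibly steeper, with the rim corner still at the stop (340,425). Continuing the arc.

{"name": "arm_command", "arguments": {"deltas": [[-1,0.0065,0,-0.0013,0],[-1,0.0125,0,-0.0026,0],[-1,0.019,0,-0.0034,0],[-1,0.025,0,-0.004,0],[-1,0.0315,0,-0.0042,0],[-1,0.038,0,-0.0043,0],[-1,0.044,0,-0.004,0],[-1,0.05,0,-0.0036,0],[-1,0.05,0,-0.0036,0],[-1,0.05,0,-0.0036,0]]}}

```text
time_s: 13.0
eef_pos: [0.5479, 0.2225, 0.0738]
orientation: [179.7, 0.7, 158.4]
wrist_force: [4.7, -9.5, 18.5]
grip_width: 0.0644
grasp_force: 30.0
```

{"name": "arm_command", "arguments": {"deltas": [[-1,0.006,0,0.001,0],[-1,0.012,0,0.002,0],[-1,0.018,0,0.0035,0],[-1,0.025,0,0.005,0],[-1,0.031,0,0.007,0],[-1,0.037,0,0.009,0],[-1,0.043,0,0.0115,0],[-1,0.049,0,0.014,0],[-1,0.052,0,0.0145,0],[-1,0.052,0,0.0145,0]]}}

```text
time_s: 13.83
eef_pos: [0.5216, 0.2339, 0.0661]
orientation: [179.7, 0.5, 158.4]
wrist_force: [1.5, -6.8, 20.5]
grip_width: 0.0648
grasp_force: 30.0
```

```bash
python3 - <<'E'
from h import *
c=shot("side","s6");t=shot("top","t6"); s=read_state(); print(s["eef_pos"],s["wrist_force"],s["ft_torque"],s["grip_width"])
a=cv2.resize(c["color"][240:350,190:310],(600,550),interpolation=2)
cv2.imwrite("pics/s6b.png",a[:,:,::-1])
E
```

```text
[0.52164723 0.23390041 0.06609207] [ 0.44907625 -6.78002742 22.33828095] [-1.96046236 -0.60065099 -0.0103521 ] 0.06442021849982041
```

View pics/s6b.png

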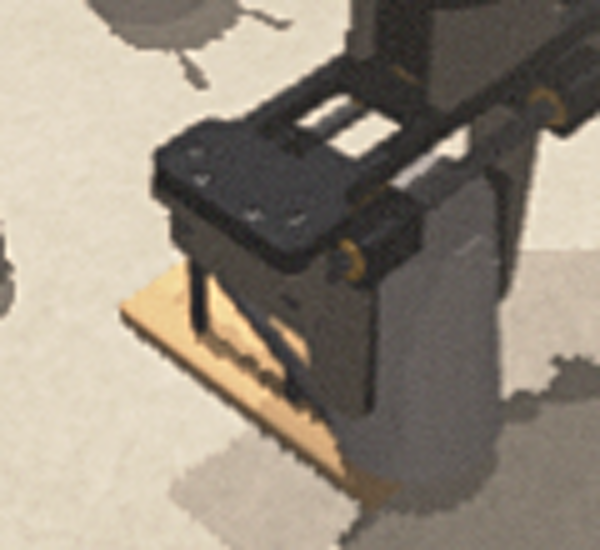

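The cup stands nearly upright in the grip, mouth down, rim at about (430,490) at the end of the cradle. Lift it and carry it over the post.

{"name": "arm_command", "arguments": {"deltas": [[-1,0,0,-0.03,0],[-1,0,0,-0.08,0],[-1,0,0,-0.14,0],[-1,0,0,-0.2,0],[-1,0,0,-0.26,0],[-1,0,0,-0.3,0],[-1,-0.02,-0.03,-0.3,0],[-1,-0.045,-0.08,-0.3,0],[-1,-0.08,-0.14,-0.3,0],[-1,-0.11,-0.2,-0.3,0]]}}

```text
time_s: 14.77
eef_pos: [0.5312, 0.1213, 0.2123]
orientation: [179.9, 0.1, 158.6]
wrist_force: [0.4, -0.5, -0.4]
grip_width: 0.0647
grasp_force: 30.0
```

{"name": "arm_command", "arguments": {"deltas": [[-1,-0.034,-0.06,0,0],[-1,-0.068,-0.12,0,0],[-1,-0.103,-0.18,0,0],[-1,-0.137,-0.24,0,0],[-1,-0.171,-0.3,0,0],[-1,-0.205,-0.36,0,0],[-1,-0.24,-0.42,0,0],[-1,-0.274,-0.48,0,0],[-1,-0.308,-0.54,0,0],[-1,-0.342,-0.6,0,0]]}}

```text
time_s: 15.6
eef_pos: [0.5804, -0.2212, 0.2121]
orientation: [180.0, 0.0, 158.5]
wrist_force: [0.3, -0.2, -0.6]
grip_width: 0.0648
grasp_force: 30.0
```

```bash
python3 - <<'E'
from h import *
s=read_state(); print(s["eef_pos"],s["wrist_force"],s["q"],rel([.601,-.311,s["eef_pos"][2]]),s["time_s"])
E
```

```text
[ 0.58040134 -0.22122374  0.2121052 ] [ 0.254253   -0.23012247 -0.64248062] [ -4.83173394  26.25406685  30.40888468  98.3483609  -15.11536551
  59.4565888   99.26662686] [-0.1041 -0.152   0.    ] 15.6
```

{"name": "arm_command", "arguments": {"deltas": [[-1,-0.03,-0.04,0,0],[-1,-0.06,-0.09,0,0],[-1,-0.09,-0.13,0,0],[-1,-0.104,-0.152,0,0],[-1,-0.104,-0.152,0,0],[-1,-0.104,-0.152,0,0],[-1,-0.104,-0.152,0,0],[-1,-0.104,-0.152,0,0],[-1,-0.104,-0.152,0,0],[-1,-0.104,-0.152,0,0]]}}

```text
time_s: 16.43
eef_pos: [0.6012, -0.3082, 0.2119]
orientation: [180.0, 0.0, 158.6]
wrist_force: [0.4, 0.6, -1.4]
grip_width: 0.0645
grasp_force: 30.0
```

```bash
python3 - <<'E'
from h import *
c=shot("side","s7");w=shot("wrist","w7"); s=read_state(); print(s["eef_pos"],s["orientation"],s["time_s"])
g=np.array(s["eef_pos"])
print("side TCP,rim guess",proj(c,[g,g-[0,0,.056],[.601,-.311,.078]]),"wrist",proj(w,[g+[0,0,.046],g-[0,0,.056],[.601,-.311,.018]]))
a=cv2.resize(c["color"][110:225,260:360],(522,600),interpolation=2); b=cv2.resize(w["color"][150:420,200:380],(278,417))
b=np.vstack([b,np.zeros((183,278,3),np.uint8)])
cv2.imwrite("pics/s7b.png",np.hstack([a,b])[:,:,::-1])
E
```

```text
[ 0.60110265 -0.30875841  0.21182208] [1.79980667e+02 1.07058088e-02 1.58574712e+02] 16.5333
side TCP,rim guess [[315.25238222 123.62543046]
 [313.64848697 142.51888515]
 [311.77737566 166.89402717]] wrist [[278.27362306 328.067606  ]
 [279.04130152 236.17519651]
 [277.3127072  191.10604264]]
```

View pics/s7b.png

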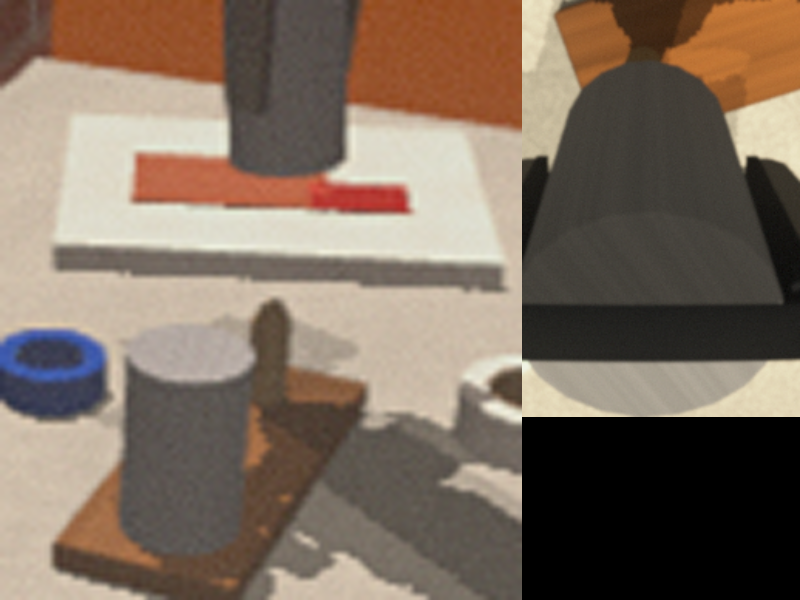

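Picture: the cup hangs mouth down over the post line, rim centre at side crop (288,158). The wrist inset shows the cap from row 212 to 412 and the far rim edge at row 60. The tilt is small; I'll measure it.

```bash
python3 - <<'E'
from h import *
from scipy.optimize import brentq
c,w=load("s7"),load("w7"); g=np.array([.6012,-.3087,.2118])
y=np.radians(158.55); tx=np.array([np.cos(y),np.sin(y),0]); ty=np.array([np.sin(y),-np.cos(y),0])
o,d=ray(c,(315.2,140.3)); r=o+d*(ty@(g-o))/(ty@d); q=r-g; print("rim centre rel tool x,up",q@tx,q[2])
for t in range(-10,31,5):
  a=np.radians(t)  # axis (to mouth) leaning to +tool x by t
  ax=np.array(np.sin(a)*tx-np.cos(a)*np.array([0,0,1])); e=np.cos(a)*tx+np.sin(a)*np.array([0,0,1])
  C=g+[0,0,.011]; Rm=r
  cap=C-ax*(.1-.0656); rim=cap+.1*ax
  print(t,"cap edges",proj(w,[cap+.032*e,cap-.032*e])[:,1],"rim far",proj(w,rim+.032*e)[:,1],"side rim",proj(c,rim))
p,dd=proj(c,[[.601,-.311,.078]]),0; print(rel([.601,-.311,.2],start=g))
E
```

```text
rim centre rel tool x,up 0.0047837893805624705 -0.047851665342542704
-10 cap edges [226.0299674  391.82053693] rim far [204.41896307] side rim [[310.46880867 140.64564625]]
-5 cap edges [235.93245328 394.13625525] rim far [195.79437909] side rim [[312.04166121 141.43432777]]
0 cap edges [246.66906136 395.39977931] rim far [187.3865893] side rim [[313.64855142 142.06767359]]
5 cap edges [258.10816565 395.67376071] rim far [179.2252224] side rim [[315.2786637  142.54001253]]
10 cap edges [270.08956276 395.02738669] rim far [171.34509048] side rim [[316.92084123 142.84659069]]
15 cap edges [282.42869982 393.53338848] rim far [163.78703648] side rim [[318.56363291 142.98363572]]
20 cap edges [294.92306671 391.2656331 ] rim far [156.59887294] side rim [[320.19534715 142.94842204]]
25 cap edges [307.36035313 388.29725698] rim far [149.83641415] side rim [[321.80411318 142.739336  ]]
30 cap edges [319.52768468 384.699277  ] rim far [143.5645978] side rim [[323.37795054 142.3559393 ]]
[-0.0013 -0.0044  0.0236]
```

{"name": "arm_command", "arguments": {"deltas": [[-1,-0.001,-0.004,0.03,0],[-1,-0.001,-0.004,0.06,0],[-1,-0.001,-0.004,0.09,0],[-1,-0.001,-0.004,0.12,0],[-1,-0.001,-0.004,0.15,0],[-1,-0.001,-0.004,0.18,0],[-1,-0.001,-0.004,0.21,0],[-1,-0.001,-0.004,0.235,0],[-1,-0.001,-0.004,0.25,0],[-1,-0.001,-0.004,0.25,0]]}}

```text
time_s: 17.37
eef_pos: [0.5996, -0.311, 0.0844]
orientation: [180.0, -0.2, 158.5]
wrist_force: [-0.0, -0.5, -0.3]
grip_width: 0.0645
grasp_force: 30.0
```

{"name": "arm_command", "arguments": {"deltas": [[-1,0,0,0.003,0],[-1,0,0,0.006,0],[-1,0,0,0.009,0],[-1,0,0,0.012,0],[-1,0,0,0.015,0],[-1,0,0,0.018,0],[-1,0,0,0.021,0],[-1,0,0,0.024,0],[-1,0,0,0.024,0],[-1,0,0,0.024,0]]}}

```text
time_s: 18.2
eef_pos: [0.6006, -0.3115, 0.0745]
orientation: [180.0, -0.0, 158.5]
wrist_force: [-0.1, -0.1, -0.5]
grip_width: 0.0648
grasp_force: 30.0
```

{"name": "arm_command", "arguments": {"deltas": [[-1,0,0,0.0015,0],[-1,0,0,0.003,0],[-1,0,0,0.0045,0],[-1,0,0,0.006,0],[-1,0,0,0.0075,0],[-1,0,0,0.009,0],[-1,0,0,0.0105,0],[-1,0,0,0.012,0],[-1,0,0,0.012,0],[-1,0,0,0.012,0]]}}

```text
time_s: 19.03
eef_pos: [0.6006, -0.3115, 0.0686]
orientation: [-180.0, -0.0, 158.5]
wrist_force: [0.6, 0.8, -1.4]
grip_width: 0.0643
grasp_force: 30.0
```

{"name": "arm_command", "arguments": {"deltas": [[-1,0,0,0.001,0],[-1,0,0,0.002,0],[-1,0,0,0.003,0],[-1,0,0,0.004,0],[-1,0,0,0.005,0],[-1,0,0,0.006,0],[-1,0,0,0.007,0],[-1,0,0,0.008,0],[-1,0,0,0.008,0],[-1,0,0,0.008,0]]}}

```text
time_s: 19.87
eef_pos: [0.6008, -0.3117, 0.0669]
orientation: [179.9, 0.0, 158.5]
wrist_force: [-4.8, 3.6, 13.4]
grip_width: 0.0645
grasp_force: 30.0
```

{"name": "arm_command", "arguments": {"deltas": [[-1,0,0,0.001,0],[-1,0,0,0.002,0],[-1,0,0,0.003,0],[-1,0,0,0.004,0],[-1,0,0,0.005,0],[-1,0,0,0.006,0],[-1,0,0,0.006,0],[-1,0,0,0.006,0],[-1,0,0,0.006,0],[-1,0,0,0.006,0]]}}

```text
time_s: 20.7
eef_pos: [0.601, -0.3118, 0.0667]
orientation: [179.9, 0.1, 158.5]
wrist_force: [-10.9, 5.9, 27.6]
grip_width: 0.0644
grasp_force: 30.0
```

```bash
python3 - <<'E'
from h import *
c=shot("side","s8");w=shot("wrist","w8"); s=read_state(); g=np.array(s["eef_pos"]);print(g,s["wrist_force"],s["ft_torque"],s["time_s"])
y=np.radians(158.55); tx=np.array([np.cos(y),np.sin(y),0])
for t in range(-5,21,5):
 for L in (.056,.06):
  a=np.radians(t)
  ax=np.sin(a)*tx-np.cos(a)*np.array([0,0,1]); e=np.cos(a)*tx+np.sin(a)*np.array([0,0,1])
  C=g+[0,0,.011]; cap=C-ax*(.1-L); rim=cap+.1*ax
  print(t,L,"cap rows",proj(w,[cap+.032*e,cap-.032*e])[:,1],"rim far",proj(w,rim+.032*e)[:,1])
for f in("w7","w8"):
  G=load(f)["color"].astype(int).sum(2)[:,270:292].mean(1).astype(int); print(f,[(r,G[r]) for r in range(176,420,4)])
E
```

```text
[ 0.60097339 -0.31187908  0.06668563] [-10.31419713   6.3218763   28.90187626] [1.45291609 2.25648969 0.09648324] 20.8
-5 0.056 cap rows [243.3405236  411.33094904] rim far [197.86896928]
-5 0.06 cap rows [240.10380726 403.90332712] rim far [196.89910496]
0 0.056 cap rows [257.58189953 413.97119609] rim far [190.54363292]
0 0.06 cap rows [252.82739903 405.96258651] rim far [189.1103213]
5 0.056 cap rows [272.4937263  415.31956913] rim far [183.51340108]
5 0.06 cap rows [266.24030996 406.86386635] rim far [181.59615709]
10 0.056 cap rows [287.81167572 415.47045629] rim far [176.8182334]
10 0.06 cap rows [280.12588784 406.68967224] rim far [174.3946113]
15 0.056 cap rows [303.24583566 414.52396725] rim far [170.50383947]
15 0.06 cap rows [294.24180177 405.52732809] rim far [167.54959919]
20 0.056 cap rows [318.49518293 412.58186317] rim far [164.6224032]
20 0.06 cap rows [308.33061216 403.46568349] rim far [161.1117775]
w7 [(176, np.int64(124)), (180, np.int64(128)), (184, np.int64(149)), (188, np.int64(162)), (192, np.int64(184)), (196, np.int64(184)), (200, np.int64(184)), (204, np.i
[... 1821 characters left out ...]
2, np.int64(226)), (296, np.int64(228)), (300, np.int64(229)), (304, np.int64(228)), (308, np.int64(229)), (312, np.int64(229)), (316, np.int64(230)), (320, np.int64(233)), (324, np.int64(232)), (328, np.int64(230)), (332, np.int64(230)), (336, np.int64(227)), (340, np.int64(229)), (344, np.int64(227)), (348, np.int64(121)), (352, np.int64(107)), (356, np.int64(112)), (360, np.int64(119)), (364, np.int64(121)), (368, np.int64(125)), (372, np.int64(124)), (376, np.int64(126)), (380, np.int64(126)), (384, np.int64(370)), (388, np.int64(539)), (392, np.int64(541)), (396, np.int64(542)), (400, np.int64(544)), (404, np.int64(546)), (408, np.int64(546)), (412, np.int64(544)), (416, np.int64(539))]
```

{"name": "arm_command", "arguments": {"deltas": [[-1,0.002,0,0,0],[-1,0.004,0,0,0],[-1,0.006,0,0,0],[-1,0.008,0,0,0],[-1,0.01,0,0,0],[-1,0.012,0,0,0],[-1,0.014,0,0,0],[-1,0.014,0,0,0],[-1,0.014,0,0,0],[-1,0.014,0,0,0]]}}

```text
time_s: 21.63
eef_pos: [0.5995, -0.3111, 0.0663]
orientation: [-180.0, 0.7, 158.5]
wrist_force: [3.4, -0.5, 13.7]
grip_width: 0.0647
grasp_force: 30.0
```

```bash
cat > m.py <<'E'
from h import *
import sys
f=sys.argv[1]; w=shot("wrist",f); s=read_state(); print(s["eef_pos"],s["wrist_force"],s["ft_torque"],s["time_s"],s["orientation"])
G=w["color"].astype(int).sum(2)[:,270:292].mean(1)
print("rim row",180+int(np.argmax(np.diff(G[180:215]))),"cap row",[(r,int(G[r])) for r in range(240,316,3)])
E
python3 m.py w9
```

```text
[ 0.59944991 -0.31108031  0.06631026] [ 2.60305685  0.37221356 13.78513926] [-0.15287005 -1.27326293  0.03367342] 21.6833 [-179.99057005    0.73515745  158.54073162]
rim row 190 cap row [(240, 209), (243, 210), (246, 211), (249, 210), (252, 209), (255, 209), (258, 210), (261, 209), (264, 208), (267, 211), (270, 207), (273, 209), (276, 209), (279, 209), (282, 208), (285, 211), (288, 229), (291, 228), (294, 229), (297, 228), (300, 229), (303, 227), (306, 227), (309, 230), (312, 231), (315, 230)]
```

```bash
cat > sd.py <<'E'
from h import *
import sys
c=shot("side",sys.argv[1]); im=cv2.GaussianBlur(c["color"],(3,3),0).astype(int)
o,_=ray(c,(300,150)); b=np.array([.601,-.311,0]); v=(b-o)[:2]; v/=np.linalg.norm(v); rt=np.array([-v[1],v[0],0])
k=1 if (proj(c,[b+.03*rt])-proj(c,[b]))[0,0]>0 else -1
for z in (.025,.035,.045,.055,.065,.075,.085,.095,.105,.112):
    p=proj(c,[b+[0,0,z]+k*.032*rt])[0]; r=int(round(p[1])); x=int(p[0]); row=im[r]
    print("z%.3f row %d pred %.1f"%(z,r,p[0]),[int(q.sum()) for q in row[x-8:x+9]], "from",x-8)
E
python3 sd.py s9; python3 - <<'E'
from h import *
c=load("s9"); print("px/10mm vertical", proj(c,[[.601,-.311,.02],[.601,-.311,.12]]))
E
```

```text
z0.025 row 184 pred 321.0 [251, 248, 248, 249, 249, 248, 245, 241, 234, 213, 190, 184, 191, 194, 193, 208, 259] from 313
z0.035 row 181 pred 321.3 [253, 250, 247, 247, 245, 245, 245, 242, 260, 327, 403, 435, 441, 451, 466, 479, 490] from 313
z0.045 row 178 pred 321.6 [253, 254, 256, 252, 245, 243, 244, 247, 282, 371, 453, 476, 475, 481, 491, 500, 508] from 313
z0.055 row 175 pred 321.9 [257, 255, 253, 252, 253, 249, 239, 239, 293, 413, 518, 553, 559, 566, 567, 566, 566] from 313
z0.065 row 172 pred 322.2 [253, 252, 250, 247, 245, 243, 245, 300, 431, 544, 574, 568, 561, 560, 564, 566, 567] from 314
z0.075 row 169 pred 322.6 [255, 252, 252, 250, 247, 241, 237, 262, 358, 486, 562, 577, 574, 572, 573, 575, 575] from 314
z0.085 row 166 pred 322.9 [257, 256, 252, 249, 247, 245, 243, 236, 274, 398, 527, 577, 580, 578, 575, 572, 569] from 314
z0.095 row 162 pred 323.2 [250, 247, 244, 245, 248, 248, 240, 222, 219, 258, 301, 315, 314, 312, 310, 309, 311] from 315
z0.105 row 159 pred 323.5 [255, 250, 246, 247, 244, 240, 235, 213, 201, 258, 376, 466, 487, 484, 482, 487, 502] from 315
z0.112 row 157 pred 323.7 [242, 241, 242, 246, 246, 245, 234, 206, 197, 291, 486, 636, 670, 661, 658, 658, 656] from 315
px/10mm vertical [[310.29032946 184.16071186]
 [312.89986793 153.81059411]]
```

The side silhouette is vertical to within about 1.5°, and the cup stands centred on the post on the board. Relax the load, release and retreat.

{"name": "arm_command", "arguments": {"deltas": [[-1,-0.001,0,-0.001,0],[-1,-0.002,0,-0.002,0],[-1,-0.003,0,-0.003,0],[-1,-0.003,0,-0.004,0],[-1,-0.003,0,-0.004,0],[-1,-0.003,0,-0.004,0],[-1,-0.003,0,-0.004,0],[-1,-0.003,0,-0.004,0],[-1,-0.003,0,-0.004,0],[-1,-0.003,0,-0.004,0]]}}

```text
time_s: 22.57
eef_pos: [0.5995, -0.3111, 0.0666]
orientation: [-180.0, 0.5, 158.5]
wrist_force: [2.6, -1.0, 7.3]
grip_width: 0.0645
grasp_force: 30.0
```

```bash
python3 sd.py s10; python3 m.py w10
```

```text
z0.025 row 184 pred 321.0 [256, 253, 254, 252, 248, 248, 249, 241, 227, 206, 189, 187, 195, 196, 199, 215, 265] from 313
z0.035 row 181 pred 321.3 [256, 258, 255, 251, 249, 244, 242, 241, 262, 330, 406, 440, 443, 454, 473, 490, 498] from 313
z0.045 row 178 pred 321.6 [255, 250, 247, 253, 252, 244, 244, 248, 284, 372, 452, 476, 476, 480, 490, 503, 512] from 313
z0.055 row 175 pred 321.9 [251, 250, 250, 247, 247, 246, 243, 247, 295, 412, 519, 552, 553, 560, 566, 567, 569] from 313
z0.065 row 172 pred 322.2 [254, 252, 251, 249, 248, 244, 247, 303, 434, 546, 575, 566, 560, 556, 558, 562, 566] from 314
z0.075 row 169 pred 322.6 [256, 255, 253, 246, 245, 246, 241, 262, 355, 483, 562, 577, 573, 574, 575, 576, 576] from 314
z0.085 row 166 pred 322.9 [253, 250, 248, 247, 245, 244, 238, 232, 273, 399, 528, 579, 581, 578, 578, 576, 571] from 314
z0.095 row 162 pred 323.2 [248, 248, 251, 249, 246, 245, 236, 217, 217, 257, 297, 309, 312, 312, 311, 310, 308] from 315
z0.105 row 159 pred 323.5 [252, 249, 247, 247, 248, 248, 236, 209, 202, 266, 383, 469, 488, 485, 483, 487, 502] from 315
z0.112 row 157 pred 323.7 [249, 248, 246, 247, 245, 242, 232, 208, 199, 292, 483, 631, 669, 664, 660, 660, 659] from 315
[ 0.59949084 -0.31108651  0.06658104] [ 3.09689428 -0.8329433   6.50658787] [-0.26075922 -1.19450641 -0.05831141] 22.6667 [-179.97863467    0.54822266  158.53661346]
rim row 189 cap row [(240, 210), (243, 210), (246, 209), (249, 210), (252, 209), (255, 209), (258, 208), (261, 209), (264, 209), (267, 210), (270, 208), (273, 208), (276, 208), (279, 207), (282, 209), (285, 209), (288, 230), (291, 227), (294, 229), (297, 228), (300, 226), (303, 228), (306, 228), (309, 228), (312, 230), (315, 232)]
```

{"name": "arm_command", "arguments": {"deltas": [[-1,-0.002,0,-0.001,0],[-1,-0.004,0,-0.002,0],[-1,-0.004,0,-0.002,0],[-0.2,-0.004,0,-0.002,0],[0.2,-0.004,0,-0.002,0],[0.6,-0.004,0,-0.002,0],[1,-0.004,0,-0.002,0],[1,-0.004,0,-0.002,0],[1,-0.004,0,-0.002,0],[1,-0.004,0,-0.002,0]]}}

```text
time_s: 23.5
eef_pos: [0.597, -0.3101, 0.0642]
orientation: [-180.0, -0.0, 158.5]
wrist_force: [0.8, 0.1, 0.2]
grip_width: 0.0919
grasp_force: 0.0
```

```bash
python3 sd.py s11; python3 m.py w11
```

```text
z0.025 row 184 pred 321.0 [246, 247, 246, 246, 247, 246, 245, 242, 238, 233, 217, 198, 191, 204, 218, 224, 259] from 313
z0.035 row 181 pred 321.3 [255, 254, 250, 250, 249, 246, 242, 239, 248, 294, 368, 421, 442, 453, 462, 470, 479] from 313
z0.045 row 178 pred 321.6 [250, 253, 252, 252, 250, 250, 245, 240, 249, 310, 405, 465, 475, 478, 492, 508, 522] from 313
z0.055 row 175 pred 321.9 [257, 255, 250, 248, 249, 248, 244, 240, 244, 298, 418, 528, 564, 565, 567, 569, 570] from 313
z0.065 row 172 pred 322.2 [252, 252, 252, 251, 248, 245, 241, 242, 286, 410, 530, 570, 564, 561, 561, 564, 568] from 314
z0.075 row 169 pred 322.6 [255, 254, 253, 250, 249, 249, 249, 243, 228, 208, 228, 340, 486, 568, 581, 575, 572] from 314
z0.085 row 166 pred 322.9 [256, 256, 252, 251, 253, 249, 244, 244, 241, 213, 179, 216, 363, 513, 571, 573, 570] from 314
z0.095 row 162 pred 323.2 [254, 249, 248, 250, 248, 243, 244, 243, 228, 193, 172, 201, 256, 297, 308, 305, 308] from 315
z0.105 row 159 pred 323.5 [242, 243, 246, 247, 246, 245, 242, 240, 239, 212, 177, 193, 277, 395, 470, 489, 502] from 315
z0.112 row 157 pred 323.7 [238, 237, 237, 238, 236, 239, 240, 239, 234, 211, 176, 184, 290, 483, 629, 667, 661] from 315
[ 0.59716473 -0.31016379  0.06433786] [-0.63057834 -0.06150093 -0.55298047] [-0.02192912  0.00785994  0.02389751] 23.6 [-1.79999618e+02 -3.22934115e-02  1.58523095e+02]
rim row 193 cap row [(240, 207), (243, 207), (246, 207), (249, 205), (252, 207), (255, 205), (258, 205), (261, 206), (264, 222), (267, 232), (270, 231), (273, 228), (276, 229), (279, 229), (282, 230), (285, 229), (288, 230), (291, 230), (294, 230), (297, 233), (300, 233), (303, 234), (306, 233), (309, 232), (312, 233), (315, 229)]
```

{"name": "arm_command", "arguments": {"deltas": [[1,0,0,-0.02,0],[1,0,0,-0.05,0],[1,0,0,-0.09,0],[1,0,0,-0.14,0],[1,0,0,-0.19,0],[1,0,0,-0.24,0],[1,0,0,-0.29,0],[1,0,0,-0.33,0],[1,0,0,-0.36,0],[1,0,0,-0.36,0]]}}

```text
time_s: 24.43
eef_pos: [0.599, -0.3117, 0.2503]
orientation: [-180.0, 0.5, 158.5]
wrist_force: [0.3, 0.7, 0.1]
grip_width: 0.0919
grasp_force: 0.0
```

```bash
python3 sd.py s12; python3 - <<'E'
from h import *
w=shot("wrist","w12"); print(read_state()["eef_pos"],read_state()["time_s"])
b=np.array([.601,-.311,0]); a=np.linspace(0,2*np.pi,9)[:-1]
print("pred cap",proj(w,b+[0,0,.118]),proj(w,[.605,-.1602,.118]),proj(w,[b+[.032*np.cos(t),.032*np.sin(t),.118] for t in a]).round())
g=cv2.cvtColor(w["color"],cv2.COLOR_RGB2GRAY)
h=cv2.HoughCircles(cv2.GaussianBlur(g,(5,5),0),cv2.HOUGH_GRADIENT,1,40,param1=80,param2=22,minRadius=35,maxRadius=75); print(h)
E
```

```text
z0.025 row 184 pred 321.0 [256, 255, 256, 252, 245, 244, 242, 244, 250, 265, 282, 290, 295, 295, 295, 297, 335] from 313
z0.035 row 181 pred 321.3 [265, 262, 257, 255, 250, 244, 239, 238, 252, 312, 401, 472, 506, 523, 529, 537, 546] from 313
z0.045 row 178 pred 321.6 [258, 259, 261, 254, 248, 245, 241, 240, 247, 290, 378, 457, 494, 515, 531, 538, 544] from 313
z0.055 row 175 pred 321.9 [261, 262, 258, 252, 251, 251, 251, 248, 244, 275, 363, 449, 476, 476, 486, 508, 531] from 313
z0.065 row 172 pred 322.2 [263, 260, 254, 250, 247, 249, 245, 239, 267, 365, 482, 541, 553, 551, 549, 552, 557] from 314
z0.075 row 169 pred 322.6 [265, 263, 258, 256, 251, 246, 245, 241, 254, 335, 463, 546, 564, 563, 564, 562, 560] from 314
z0.085 row 166 pred 322.9 [267, 263, 257, 254, 249, 248, 247, 242, 242, 295, 425, 538, 571, 567, 564, 562, 562] from 314
z0.095 row 162 pred 323.2 [263, 256, 251, 248, 245, 243, 243, 243, 244, 263, 292, 309, 309, 306, 306, 307, 304] from 315
z0.105 row 159 pred 323.5 [440, 430, 421, 416, 412, 397, 375, 343, 304, 306, 379, 455, 479, 480, 477, 475, 491] from 315
z0.112 row 157 pred 323.7 [433, 433, 437, 436, 436, 436, 438, 434, 426, 451, 542, 630, 656, 653, 651, 650, 650] from 315
[ 0.59752463 -0.31039739  0.24589793] 24.5333
pred cap [[280.94082848 208.81507384]] [[455.01593338 148.03889031]] [[295. 242.]
 [316. 223.]
 [317. 195.]
 [297. 174.]
 [267. 173.]
 [245. 194.]
 [246. 222.]
 [266. 242.]]
[[[187.5  66.5  44.8]
  [455.5 146.5  36. ]
  [282.5 203.5  36. ]]]
```

```bash
python3 -c "
from bench import *
print(close_job())"
```

```text
the job is handed in; nothing more can be done
None
```

The tape roll lies flat on the open table, and the cup stands upside down over the freed post, upright and about 4 mm off its axis, touching nothing. The job was handed in at about 24.5 s of the 58 s allowed; when I let go of the cup it was still a few degrees off level and tipped the last bit onto its rim by itself.

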